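# Park the plotter pen in its round dish

## Task

The pen of the plotter is resting on the card. Raise it fully with the small lever on the head, slide the raised pen along the rail until it is over the middle of the round dish (not the square one), and lower it fully into that dish with the lever. Never drag the lowered pen along, and leave both dishes and the bottles and jar standing where they are.

Things in the scene. Friction and masses are not known exactly. Their poses are not given: they have to be found in the camera images.
- plotter: Fixed flatbed pen plotter. Origin: centre of its underside; y runs along the rail, +x is the working side, away from the robot. Grey bed 300 (x) by 500 mm (y), top 30 mm high, white card 148 mm wide in mid-bed. Rail: x -42 to -18 mm, top 133 mm high, between posts (155 mm high, 436 mm apart). White head on it: 62 mm along y, x -57 to 31 mm, top 148 mm; pen and lever on its +x face.
- head (a joint): Slide of the head along the rail, m, grows towards the plotter's +y; 0 = head central on the bed; range -0.175 to 0.175. Stiff (about 3 N), stays where it is left.
- lever (a joint): Pen-lift lever, rad. 0 = lever fully down, pointing along the plotter's +x and 15 degrees below level: pen down. 1.05 = fully up, 45 degrees above level: pen raised by 20 mm. Turns about an axis parallel to the plotter's y axis through lever_pivot; about 2 N at the grip; stays where it is left.
- lever_pivot (a point): Point on the head, on the lever's turning axis in the lever's middle plane; 135 mm above the table. Moves only with the head. The lever lies 32 mm in plotter +y from the pen axis.
- lever_grip (a point): Middle of the lever's black grip, 70 mm from lever_pivot; the grip is 34 mm long along the lever, 14 mm wide along the plotter's y and 11 mm thick. It turns and slides with the lever. Its axes are the plotter's when the lever is down.
- nib (a point): Tip of the black pen (11 mm thick, 92 mm long, upright) on the head, 34.5 mm above the table when the pen is down. Slides with the head, rises with the lever.
- dish: Loose round white ceramic dish on the bed, outer diameter 48 mm at the foot and 56 mm at the rim, 12 mm high, wall and floor 3 mm. Origin: centre of the underside. It stands under the pen's path, left or right of the card.
- tray: Loose square white ceramic dish, 52 by 52 mm, 12 mm high, wall 3 mm, on the bed on the other side of the card. Origin: centre of the underside. Leave alone.
- ink_a: Loose amber ink bottle, 32 mm diameter, 62 mm high, on the table beyond the plotter. Origin: centre of the underside. Leave alone.
- ink_b: Loose glass pot with white cap, 36 mm diameter, 55 mm high, on the table beyond the plotter. Origin: centre of the underside. Leave alone.
- glass_jar: Loose open glass jar, 68 mm diameter, 75 mm high, on the table at the plotter's -y end. Origin: centre of the underside. Leave alone.

How it is judged (in metres and radians):
On the way, in this order (a step that is already met when the one before it is completed fails the run):
1. the lever is raised fully (above 0.92 rad) while the head is still within 12 mm of where it stood (value of joint lever above 0.92 rad and distance of lever_pivot from where it was at the start of the episode below 0.012 m), for 0.1 s.
2. the raised pen (lever above 0.85 rad) stands within 10 mm of the round dish's middle, seen from above (value of joint lever above 0.85 rad and horizontal distance between nib and dish below 0.01 m), for 0.1 s.
At the end, for the whole second after the job is handed in: The lever is fully down (below 0.12 rad) and the nib is lowered into the round dish, less than 9 mm above its underside and within 10 mm of its middle seen from above; the round dish stands level, at rest, within 10 mm of where it was, and the square dish within 15 mm of where it was (value of joint lever below 0.12 rad and horizontal distance between nib and dish below 0.01 m and z of nib in the frame of dish below 0.009 m and angle between dish's own z axis and vertical below 0.1 rad and linear speed of dish below 0.01 m/s and distance of dish from where it was at the start of the episode below 0.01 m and distance of tray from where it was at the start of the episode below 0.015 m); the robot touches nothing.
It fails at once if the pen is dragged: the lever is below 0.7 rad while the head is more than 12 mm from where it started and the nib more than 15 mm from the round dish's middle, seen from above (value of joint lever below 0.7 rad and distance of lever_pivot from where it was at the start of the episode above 0.012 m and horizontal distance between nib and dish above 0.015 m).
It fails at once if the round dish is shifted by more than 15 mm (distance of dish from where it was at the start of the episode above 0.015 m).
It fails at once if the square dish, a bottle or the jar is shifted by more than 20 mm (distance of any of tray, ink_a, ink_b, glass_jar from where it was at the start of the episode above 0.02 m).
It also fails if it takes over 40 s, if anything falls off the work surface, if the arm or the gripper's body presses on something with over 40 N, if the wrist force passes 120 N, or if a joint passes its speed limit or range.

## Robot

A 7-joint arm with a two-finger parallel gripper is mounted at the origin on the work surface. World frame = base frame: x ahead of the robot, y to its left, z up, the work surface at z = 0. Lengths are in m, angles in degrees, forces in N, time in s.
With the tool pointing down it reaches from about 0.35 to 0.9 m from the base axis. Payload 7.2 kg.
Tool frame: the origin (TCP) lies midway between the tips of the shut fingers; the grasp point (between the pads) lies ctrl.grasp_offset behind it (ctrl.grasp_offset is the distance from the TCP to the grasp point, in m); z points along the fingers, y is the line along which they close (so a half turn about z gives the same grasp; the last joint's range is limited). The gripper opens to 85 mm and grips with 20 to 120 N. Pads are 22 mm wide; open, the fingers measure 114 mm over their backs; the gripper's body (76 mm by 85 mm) begins 54 mm behind the grasp point. The pads swing forward as they close: fully open they stand 13 mm farther back than shut.
Start: joints at [-71.173, 23.554, -0.728, 91.456, 0.321, 64.991, -4.71], TCP at [0.242, 0.576, 0.231] pointing down, gripper open.
Joint ranges: [-169.25, 169.25], [-16.82, 113.86], [-84.01, 82.57], [7.8, 145.47], [-59.2, 239.2], [7.22, 106.19], [-163.78, 163.78]. Speed limits (degrees/s): [136.94, 136.94, 172.46, 172.46, 180, 180, 180].

## Interface

Orientations are given as [roll, pitch, yaw] about the fixed x, y, z axes, in that order (R = Rz(yaw) Ry(pitch) Rx(roll)).
In Python, from cell import ctrl gives the robot as it stands.
- The arm moves only by the tool servo_tool, never from a script. Its argument "series" is a list of rows, each a list of 2 entries, a list of its own where there are three numbers: the shift along the tool's x, y, z in cm, then the turn, a rotation vector about the tool's x, y, z in degrees. In form: [[[dx, dy, dz], [rx, ry, rz]], ...]. A call has exactly 8 rows; each row is the pose to reach, as a shift and turn from the pose commanded when the call began, along the tool's axes at that moment; what a row does not reach only later rows make up. A row lasts 1/8 s, in which the tool goes at most 62.5 mm and 10.7 degrees, less where a joint would pass 70% of its speed; a pose out of reach is approached as far as the arm can. A call with a gripper value outside its range is refused whole. "hand" is the opening, from -1 (shut) to 1 (fully open), set as the call begins (left out, the last holds). The fingers move at their own pace and stop on an object; "grip_force" is the grip in N (left out, the last holds). Time passes only in rows, so rows that repeat a pose let the fingers close, or fill a call up. It gives the time, the measured TCP pose, the force, the opening and the grip force at its end, in the units of the state.
- ctrl.state(): the state, without advancing time (a new reading comes with each control period).
- ctrl.snapshot(name): name is "side" or "top" or "wrist"; returns a dict with "img" (384x512x3 uint8, red, green, blue), "z_map" (384x512 float32, m along the optical axis (not along the pixel's ray), 0 where there is no reading), "vfov" (degrees; the focal length in pixels is half the picture's height over the tangent of half this angle, whatever the lens; pixels are square), "cx", "cy" (the principal point, pixels), "R" (3x3) and "t" (3): a world point X has camera coordinates R X + t. Camera axes: x right, y down, z forward; pixel columns grow to the right and rows downward; lengths in m; the calibration is good to about 2 mm. A picture is of the moment at which its call begins.
- ctrl.finish_job(): hands the job in; it is judged then, once.
Trained networks look in the newest picture that a camera, given by its name, has taken for a name from the list of things; names that differ only in an ending like _2 or _b are one class to them, and where a whole thing is asked for, a point or a joint stands for the part that bears it (a point fixed in the world has none). Each returns a list of dicts, best first, with "p" (0 to 1); they miss things now and then, are a little off and sometimes report something else, mostly with a low value. They report only what shows in the picture. A call takes as long as a camera call.
- ctrl.regions_of(camera, label): "mask" (384x512 bool, what is visible of it) and "point" ([column, row] in pixels, amid what is visible of it).
- ctrl.landmark_of(camera, label): "point" ([column, row] in pixels: a listed point, or the origin of a listed thing).
The state is a dict: "time": time; "joint_pos": joint angles; "qvel": joint speeds; "tau": joint torques, N m; "tool_pos": TCP position; "orientation": TCP orientation; "force": force on the tool from outside, world axes, zero at the start; "torque": the same for the moment, N m; "width": opening from 0.0 (shut) to 1.0 (fully open); "grasp_force": force on a finger pad.
Only numpy, scipy, OpenCV 4.12 (cv2) and the standard library are available. Lean on these libraries where they do the work, as an engineer would, in place of code of your own. Each camera call takes 0.05 s, during which the arm holds its last target. There are 200 camera calls.

## Working session

There is one attempt and no reset: what is moved stays moved. The work goes in short steps, Python scripts to look and compute and a tool call to move; the robot and the scene stay as the last step left them, time stands still between calls to the robot, and variables do not carry over. Pictures are saved under pics/ and viewed, at most 10 in all, crops included, and the job is handed in when it is done.

Besides the shell and the picture viewer there is one more tool, called after "Call:" as name(argument=value, ...) on one line, values as JSON. servo_tool: Moves the arm, as the interface text tells. Its arguments: {"type":"object","properties":{"series":{"type":"array","items":{"type":"array"}},"hand":{"type":"number"},"grip_force":{"type":"number"}},"required":["series"]}

```bash
mkdir -p pics; ls
cat > h.py <<'E'
import numpy as np, cv2
from cell import ctrl
from scipy.spatial.transform import Rotation as Ro
def f(s): return s["img"].shape[0]/2/np.tan(np.radians(s["vfov"])/2)
def ray(s,p):
    d=np.array([(p[0]-s["cx"])/f(s),(p[1]-s["cy"])/f(s),1.]); R=np.array(s["R"]);return -R.T@np.array(s["t"]),R.T@d
def atz(s,p,z):
    c,d=ray(s,p); return c+d*(z-c[2])/d[2]
def depth(s,p):
    c,d=ray(s,p); u,v=int(round(p[0])),int(round(p[1])); w=s["z_map"][max(0,v-2):v+3,max(0,u-2):u+3]; w=w[w>0]
    return c+d*np.median(w) if len(w) else None
def save(s,n): cv2.imwrite("pics/"+n,s["img"][:,:,::-1])
E
python3 - <<'E'
from h import *
np.set_printoptions(precision=4,suppress=True)
S={}
for n in("side","top"):
    s=ctrl.snapshot(n);S[n]=s;save(s,n+"0.png")
    print(n,s["R"],s["t"],s["vfov"],s["cx"])
    for l in("plotter","lever_pivot","lever_grip","nib","dish","tray","ink_a","ink_b","glass_jar"):
        for r in ctrl.landmark_of(n,l)[:2]: print(l,r["p"],r["point"],depth(s,r["point"]))
i=np.hstack([S["side"]["img"],S["top"]["img"]])
E
python3 -c "
from h import *
print(ctrl.state(),ctrl.grasp_offset)"
```

```text
pics
side [[ 0.9899 -0.1413  0.0122]
 [-0.0688 -0.5538 -0.8298]
 [ 0.124   0.8206 -0.5579]] [-0.5834  0.0947  1.0054] 50.96708613956484 257.40034761596456
plotter 0.89 [225.1, 200.4] [ 0.5034 -0.0069  0.032 ]
lever_pivot 0.83 [235.5, 158.0] [0.5354 0.0244 0.1385]
lever_grip 0.54 [263.2, 166.7] [0.6039 0.0081 0.1176]
nib 0.52 [243.0, 199.1] [ 0.5496 -0.0112  0.0351]
dish 0.8 [244.3, 216.8] [ 0.5449 -0.0811  0.032 ]
tray 0.49 [240.6, 168.9] [0.5598 0.142  0.033 ]
ink_a 0.75 [297.6, 175.5] [0.7248 0.1152 0.0143]
ink_a 0.7 [311.7, 235.3] [ 0.6989 -0.1491  0.0138]
ink_b 0.75 [297.6, 175.5] [0.7248 0.1152 0.0143]
ink_b 0.7 [311.7, 235.3] [ 0.6989 -0.1491  0.0138]
glass_jar 0.57 [235.5, 290.9] [ 0.5004 -0.3183  0.0389]
top [[-0.0103 -0.9999  0.0023]
 [-0.9969  0.0101 -0.0781]
 [ 0.0781 -0.0031 -0.9969]] [-0.0269  0.5942  0.9038] 56.247337669133536 254.89499384732002
plotter 0.7 [230.8, 230.7] [0.5006 0.0217 0.1471]
lever_pivot 0.94 [233.6, 211.8] [0.5428 0.0161 0.1314]
lever_grip 0.47 [235.3, 185.8] [0.603  0.0124 0.1215]
dish 0.82 [278.4, 212.6] [ 0.5422 -0.0923  0.0311]
dish 0.54 [233.5, 
[... 383 characters left out ...]
3]
{'time': 1.0, 'joint_pos': array([-71.17335832,  23.55181622,  -0.7263357 ,  91.45514478,
         0.3221817 ,  64.99065089,  -4.70945015]), 'qvel': array([ 0.01218255, -0.00038222,  0.04165418, -0.022525  ,  0.09467838,
       -0.03450295, -0.04226318]), 'tau': array([-5.86086189e-04, -6.00422859e+01,  6.81126025e-01, -2.99752772e+01,
        1.39088201e-02,  2.23285453e-03, -9.38840174e-06]), 'tool_pos': array([0.24156861, 0.57643891, 0.2313273 ]), 'orientation': array([1.79995453e+02, 1.39374493e-03, 1.57265931e+02]), 'force': array([ 0.33252635, -0.39877925, -0.07364794]), 'torque': array([-0.08124008,  0.04507038,  0.02670324]), 'grasp_force': 0.0, 'width': 0.9994840371179479} 0.0187
```

View pics/side0.png

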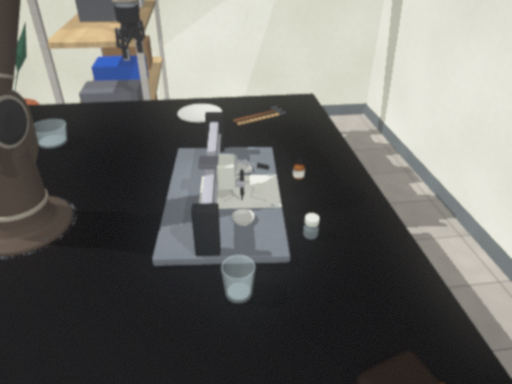

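View pics/top0.png

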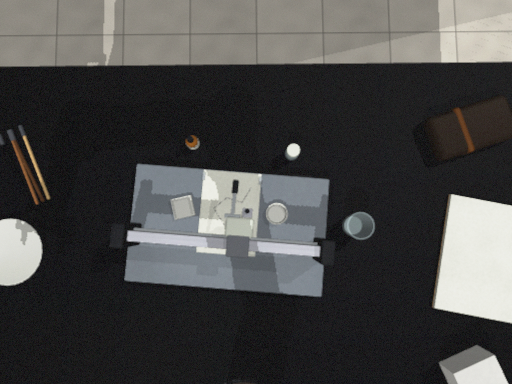

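Side view: the robot is on the left and the plotter in the middle. The round dish is at (244,217) on the -y side, with the jar beyond it, and the tray is on the +y side. Top view: lever grip at (235,186), round dish (277,213), tray (182,208), and the rail tilted about 4°. I'll measure the rail yaw, dish and grip more precisely.

```bash
cat >> h.py <<'E'
def cloud(s):
    v,u=np.mgrid[0:384,0:512]; z=s["z_map"]; P=np.stack([(u-s["cx"])/f(s)*z,(v-s["cy"])/f(s)*z,z],-1)
    return (P-np.array(s["t"]))@np.array(s["R"])
def rows(T,st=None,pr=True):
    "T: list of (pos, Rotation) world; prints rows relative to the current tool pose"
    st=st or ctrl.state(); R0=Ro.from_euler("xyz",st["orientation"],degrees=True)
    for p,R in T:
        print([[float(round(x,2)) for x in R0.inv().apply(np.array(p)-st["tool_pos"])*100],[float(round(x,1)) for x in (R0.inv()*R).as_rotvec(degrees=True)]])
E
python3 - <<'E'
from h import *
np.set_printoptions(precision=4,suppress=True)
s=ctrl.snapshot("top");C=cloud(s)
m=(s["z_map"]>0)&(C[...,2]>.124)&(C[...,2]<.142)&(abs(C[...,1])<.21)&(C[...,0]<.53)&(C[...,0]>.42)
P=C[m];l=cv2.fitLine(P[:,:2].astype(np.float32),cv2.DIST_HUBER,0,.01,.01).ravel();print("rail",l,P[:,2].mean(),np.degrees(np.arctan2(l[2-2],l[1])))
yaw=np.arctan2(-l[0],l[1]) if l[1]>0 else np.arctan2(l[0],-l[1])
b=(s["z_map"]>0)&(C[...,2]>.022)&(C[...,2]<.036)&(abs(C[...,1])<.35)&(C[...,0]>.3)&(C[...,0]<.7)
Q=C[b][:,:2].astype(np.float32);r=cv2.minAreaRect(Q);print("bed",r)
for n,ls in(("top",("dish","tray","head","lever","lever_grip","nib")),("side",("dish","tray","lever_grip"))):
    if n=="side": s=ctrl.snapshot("side");C=cloud(s)
    for lab in ls:
        for r in ctrl.regions_of(n,lab)[:1]:
            k=r["mask"]&(s["z_map"]>0);print(n,lab,r["p"],r["point"],k.sum(),C[k].mean(0),C[k].min(0),C[k].max(0))
            if lab=="dish":
                c,_=cv2.minEnclosingCircle(np.argwhere(r["mask"])[:,::-1].astype(np.float32)); print("dish rim",c,atz(s,c,.040))
    m=(s["z_map"]>0)&(C[...,2]>.105)&(C[...,2]<.13)&(C[...,0]>.575)&(C[...,0]<.65)&(abs(C[...,1])<.06)
    print(n,"grip pts",m.sum(),C[m].mean(0),C[m].min(0),C[m].max(0))
print("yaw",np.degrees(yaw))
E
```

```text
rail [0.0897 0.996  0.4712 0.0143] 0.13176540053986863 5.147535
bed ((0.5282688736915588, -0.013788223266601562), (0.6016028523445129, 0.35986852645874023), 84.82019805908203)
top dish 0.71 [276.0, 210.2] 367 [ 0.5413 -0.0862  0.0342] [ 0.5158 -0.111   0.027 ] [ 0.5664 -0.0602  0.0447]
dish rim (276.0, 213.0) [ 0.5411 -0.0857  0.04  ]
top tray 0.7 [183.3, 208.1] 396 [0.5594 0.1532 0.0335] [0.531  0.1236 0.0262] [0.5867 0.1794 0.0443]
top head 0.87 [235.7, 225.0] 1375 [0.5063 0.0072 0.1343] [ 0.4309 -0.0274  0.0265] [0.6173 0.0465 0.1515]
top lever 0.46 [236.5, 192.4] 131 [0.5869 0.0158 0.1212] [0.5469 0.0085 0.0304] [0.6171 0.0221 0.1348]
top lever_grip 0.47 [231.6, 190.8] 159 [0.587  0.0166 0.1154] [0.5423 0.0085 0.029 ] [0.6189 0.0282 0.1358]
top nib 0.69 [236.8, 228.8] 1304 [0.5061 0.0057 0.1364] [ 0.4309 -0.0273  0.0268] [0.6171 0.0437 0.1515]
top grip pts 97 [0.5986 0.0147 0.1212] [0.5766 0.0063 0.1131] [0.6195 0.0223 0.1294]
side dish 0.74 [242.8, 216.1] 299 [ 0.5411 -0.0838  0.0349] [ 0.5138 -0.1166  0.0253] [ 0.5704 -0.0439  0.0427]
dish rim (243.0, 216.0) [ 0.541  -0.0877  0.04  ]
side lever_grip 0.54 [259.9, 162.8] 79 [0.59   0.0098 0.1213] [0.5456 0.0035 0.1105] [0.6159 0.0177 0.1354]
side grip pts 80 [0.597  0.0096 0.1195] [0.5756 0.0035 0.1105] [0.6163 0.0215 0.1277]
yaw -5.147535
```

Run:
```python
from h import *
G=Ro.from_euler("xyz",[180,0,174.85],degrees=True)
rows([((.603,.012,.25),G)])
```

```text
[[-55.15, -38.09, -1.87], [0.0, -0.0, -17.6]]
```

Call:
servo_tool(series=[[[-4.6,-3.2,-1.9],[0,0,-1.5]],[[-9.2,-6.4,-1.9],[0,0,-3]],[[-13.8,-9.5,-1.9],[0,0,-4.5]],[[-18.4,-12.7,-1.9],[0,0,-6]],[[-23,-15.9,-1.9],[0,0,-7.5]],[[-27.6,-19.1,-1.9],[0,0,-9]],[[-32.2,-22.2,-1.9],[0,0,-10.5]],[[-36.8,-25.4,-1.9],[0,0,-12]]], hand=0.0, grip_force=20)

```text
time: 2.55
tool_pos: [0.4836, 0.1985, 0.2506]
orientation: [180.0, 0.0, 169.3]
force: [1.2, -0.1, 0.4]
width: 0.501
grasp_force: 0.0
```

Run:
```python
from h import *
G=Ro.from_euler("xyz",[180,0,174.85],degrees=True)
rows([((.603,.012,.25),G)])
st=ctrl.state();print(st["joint_pos"],st["width"])
```

```text
[[-15.18, -16.11, 0.06], [0.0, 0.0, -5.5]]
[-35.94044247  12.38891933   9.8842316  104.71700253  -2.3798766
  63.04220877  54.12428222] 0.50086128081642
```

Call:
servo_tool(series=[[[-3,-3.2,0],[0,0,-1.1]],[[-6.1,-6.4,0],[0,0,-2.2]],[[-9.1,-9.7,0],[0,0,-3.3]],[[-12.1,-12.9,0],[0,0,-4.4]],[[-14,-14.8,0],[0,0,-5]],[[-15.2,-16.1,0],[0,0,-5.5]],[[-15.2,-16.1,0],[0,0,-5.5]],[[-15.2,-16.1,0],[0,0,-5.5]]])

```text
time: 3.55
tool_pos: [0.6018, 0.0145, 0.2502]
orientation: [180.0, -0.0, 174.8]
force: [0.1, 0.1, -0.9]
width: 0.5
grasp_force: 0.0
```

Run:
```python
from h import *
np.set_printoptions(precision=4,suppress=True)
s=ctrl.snapshot("wrist");C=cloud(s);save(s,"w1.png")
G=Ro.from_euler("xyz",[180,0,174.85],degrees=True)
print(ctrl.state()["joint_pos"])
m=(s["z_map"]>0)&(C[...,2]>.105)&(C[...,2]<.13)&(C[...,0]>.57)&(C[...,0]<.65)&(abs(C[...,1])<.06)
if m.any(): print("grip pts",m.sum(),C[m].mean(0),C[m].min(0),C[m].max(0))
for l in("lever_pivot","lever_grip","dish","nib"):
    for r in ctrl.landmark_of("wrist",l)[:1]: print(l,r["p"],r["point"],depth(s,r["point"]))
```

```text
[-17.5621  20.5837  15.4434  94.2854  -5.9275  65.9432  84.1932]
grip pts 706 [0.5951 0.0144 0.1233] [0.5701 0.0058 0.1155] [0.6182 0.0214 0.1298]
lever_pivot 0.63 [252.6, 97.6] [0.5331 0.0186 0.1386]
lever_grip 0.87 [255.2, 180.9] [0.6033 0.0142 0.1222]
dish 0.56 [159.7, 111.4] [ 0.5404 -0.0843  0.0334]
```

View pics/w1.png

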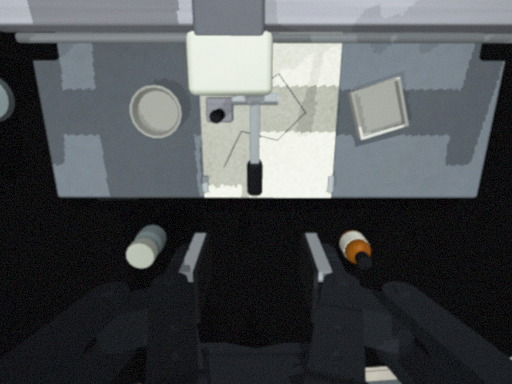

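Wrist view: grip at (255,180), centred between the fingers, with the dish on the left at (156,111) and the tray on the right. I'll lower and close.

Call:
servo_tool(series=[[[-0.1,-0.1,3],[0,0,0]],[[-0.1,-0.1,6],[0,0,0]],[[-0.1,-0.1,9],[0,0,0]],[[-0.1,-0.1,11.5],[0,0,0]],[[-0.1,-0.1,13.5],[0,0,0]],[[-0.1,-0.1,15],[0,0,0]],[[-0.1,-0.1,15.2],[0,0,0]],[[-0.1,-0.1,15.2],[0,0,0]]])

```text
time: 4.8
tool_pos: [0.6034, 0.0124, 0.0988]
orientation: [180.0, 0.0, 174.8]
force: [-1.0, 0.3, 0.2]
width: 0.496
grasp_force: 0.0
```

Call:
servo_tool(series=[[[0,0,0],[0,0,0]],[[0,0,0],[0,0,0]],[[0,0,0],[0,0,0]],[[0,0,0],[0,0,0]],[[0,0,0],[0,0,0]],[[0,0,0],[0,0,0]],[[0,0,0],[0,0,0]],[[0,0,0],[0,0,0]]], hand=-1, grip_force=25)

```text
time: 5.8
tool_pos: [0.6036, 0.0125, 0.099]
orientation: [180.0, 0.1, 174.8]
force: [-1.2, 0.7, 4.9]
width: 0.155
grasp_force: 28.9
```

Run:
```python
from h import *
st=ctrl.state(); print(st["joint_pos"],st["width"],st["grasp_force"])
R0=Ro.from_euler("xyz",st["orientation"],degrees=True)
ex=np.array([.996,-.0897,0]);ey=np.array([.0897,.996,0]);off=ctrl.grasp_offset
piv=np.array([.5355,.0190,.135])
g0=st["tool_pos"]-off*R0.apply([0,0,1])
d=g0-piv; r=np.hypot(d@ex,d[2]);print(g0,r,np.degrees(np.arctan2(d[2],d@ex)),d@ey)
T=[]
for a in np.radians(np.linspace(0,63,13)[1:]):
    th=np.radians(-15)+a
    dg=.07*((np.cos(th)-np.cos(np.radians(-15)))*ex+(np.sin(th)-np.sin(np.radians(-15)))*np.array([0,0,1]))
    R=Ro.from_rotvec(-ey*a*0.72)*R0
    T.append((g0+dg+off*R.apply([0,0,1]),R))
rows(T)
```

```text
[-15.64145234  29.78366544  13.47634344 102.73949708  -8.92085281
  48.43453168  86.81436214] 0.15491872000352533 28.945743441581726
[0.60354178 0.0125105  0.11772227] 0.07050161668232714 -14.18588889544659 -0.00036019169052130343
[[-0.26, 0.0, -0.63], [-0.0, -3.8, -0.0]]
[[-0.46, 0.0, -1.28], [-0.0, -7.6, -0.0]]
[[-0.61, 0.0, -1.94], [-0.0, -11.3, -0.0]]
[[-0.69, 0.0, -2.61], [-0.0, -15.1, -0.0]]
[[-0.71, 0.0, -3.28], [-0.0, -18.9, -0.0]]
[[-0.68, 0.0, -3.94], [-0.0, -22.7, -0.0]]
[[-0.58, 0.0, -4.6], [-0.0, -26.5, -0.0]]
[[-0.42, 0.0, -5.24], [-0.0, -30.2, -0.0]]
[[-0.21, 0.0, -5.87], [-0.1, -34.0, -0.0]]
[[0.05, 0.0, -6.47], [-0.1, -37.8, -0.0]]
[[0.37, 0.0, -7.04], [-0.1, -41.6, -0.0]]
[[0.74, 0.0, -7.57], [-0.1, -45.4, -0.0]]
```

```bash
cat >> h.py <<'E'
ex=np.array([.996,-.0897,0]);ey=np.array([.0897,.996,0]);ez=np.array([0,0,1.])
def arc(a0,a1,n,k):
    st=ctrl.state();off=ctrl.grasp_offset;R0=Ro.from_euler("xyz",st["orientation"],degrees=True)
    g0=st["tool_pos"]-off*R0.apply(ez); t0=np.radians(a0-15);T=[]
    for a in np.linspace(a0,a1,n+1)[1:]:
        th=np.radians(a-15);R=Ro.from_rotvec(-ey*np.radians(a-a0)*k)*R0
        T.append((g0+.07*((np.cos(th)-np.cos(t0))*ex+(np.sin(th)-np.sin(t0))*ez)+off*R.apply(ez),R))
    rows(T,st)
E
python3 -c "
from h import *
arc(0,61,14,.35)"
```

```text
[[-0.17, 0.0, -0.52], [-0.0, -1.5, -0.0]]
[[-0.3, 0.0, -1.05], [-0.0, -3.1, -0.0]]
[[-0.39, 0.0, -1.58], [-0.0, -4.6, -0.0]]
[[-0.43, 0.0, -2.12], [-0.0, -6.1, -0.0]]
[[-0.44, 0.0, -2.66], [-0.0, -7.6, -0.0]]
[[-0.41, 0.0, -3.19], [-0.0, -9.2, -0.0]]
[[-0.33, 0.0, -3.71], [-0.0, -10.7, -0.0]]
[[-0.22, 0.0, -4.23], [-0.0, -12.2, -0.0]]
[[-0.07, 0.0, -4.74], [-0.0, -13.7, -0.0]]
[[0.12, 0.0, -5.23], [-0.0, -15.3, -0.0]]
[[0.34, 0.0, -5.7], [-0.0, -16.8, -0.0]]
[[0.6, 0.0, -6.15], [-0.0, -18.3, -0.0]]
[[0.89, 0.0, -6.58], [-0.0, -19.8, -0.0]]
[[1.21, 0.0, -6.98], [-0.0, -21.4, -0.0]]
```

Call:
servo_tool(series=[[[-0.17,0,-0.52],[0,-1.5,0]],[[-0.3,0,-1.05],[0,-3.1,0]],[[-0.39,0,-1.58],[0,-4.6,0]],[[-0.43,0,-2.12],[0,-6.1,0]],[[-0.44,0,-2.66],[0,-7.6,0]],[[-0.41,0,-3.19],[0,-9.2,0]],[[-0.33,0,-3.71],[0,-10.7,0]],[[-0.33,0,-3.71],[0,-10.7,0]]])

```text
time: 6.8
tool_pos: [0.606, 0.0122, 0.1361]
orientation: [180.0, 10.7, 174.8]
force: [-1.9, 1.8, -2.2]
width: 0.156
grasp_force: 25.9
```

```bash
python3 -c "
from h import *
st=ctrl.state();print(st['joint_pos'],st['torque'])
R0=Ro.from_euler('xyz',st['orientation'],degrees=True);d=st['tool_pos']-ctrl.grasp_offset*R0.apply(ez)-np.array([.5355,.019,.135]);print(np.hypot(d@ex,d[2]),np.degrees(np.arctan2(d[2],d@ex))+15,d@ey)
arc(30.5,62,7,.35)"
```

```text
[-18.9273515   22.19005067  15.1092814  110.20702827  -6.0322312
  37.8520837   83.79030278] [0.39649054 0.4273833  0.06924906]
0.07005295996016912 31.10233399763474 -0.0004361480378826568
[[0.02, 0.0, -0.55], [-0.0, -1.6, -0.0]]
[[0.07, 0.0, -1.09], [-0.0, -3.2, -0.0]]
[[0.17, -0.0, -1.62], [-0.0, -4.7, -0.0]]
[[0.32, -0.0, -2.14], [-0.0, -6.3, -0.0]]
[[0.5, -0.0, -2.64], [-0.0, -7.9, -0.0]]
[[0.72, -0.0, -3.13], [-0.0, -9.5, -0.0]]
[[0.97, -0.0, -3.59], [-0.0, -11.0, -0.0]]
```

Call:
servo_tool(series=[[[0.02,0,-0.55],[0,-1.6,0]],[[0.07,0,-1.09],[0,-3.2,0]],[[0.17,0,-1.62],[0,-4.7,0]],[[0.32,0,-2.14],[0,-6.3,0]],[[0.5,0,-2.64],[0,-7.9,0]],[[0.72,0,-3.13],[0,-9.5,0]],[[0.9,0,-3.5],[0,-11,0]],[[0.9,0,-3.5],[0,-11,0]]])

```text
time: 7.8
tool_pos: [0.5911, 0.0135, 0.1689]
orientation: [180.0, 21.8, 174.8]
force: [1.8, 1.5, -2.1]
width: 0.155
grasp_force: 24.9
```

Run:
```python
from h import *
np.set_printoptions(precision=4,suppress=True)
st=ctrl.state();print(st['joint_pos'],st['torque'])
R0=Ro.from_euler('xyz',st['orientation'],degrees=True);d=st['tool_pos']-ctrl.grasp_offset*R0.apply(ez)-np.array([.5355,.019,.135]);print(np.hypot(d@ex,d[2]),np.degrees(np.arctan2(d[2],d@ex))+15,d@ey)
for n in("wrist","side","top"):
    s=ctrl.snapshot(n);save(s,n+"2.png")
    for l in("lever_pivot","lever_grip","dish","nib"):
        for r in ctrl.landmark_of(n,l)[:1]: print(n,l,r["p"],r["point"],depth(s,r["point"]))
```

```text
[-25.1466  13.9687  18.7407 119.9822   0.7355  25.469   76.4091] [0.3497 0.0358 0.1352]
0.07087359186865537 61.30294059531028 -0.0004734237260378535
wrist lever_pivot 0.6 [254.6, 107.2] [0.5275 0.0189 0.1476]
wrist lever_grip 0.63 [115.2, 66.4] [ 0.5384 -0.0851  0.0332]
wrist dish 0.75 [114.6, 64.7] [ 0.5373 -0.0852  0.0329]
side lever_pivot 0.97 [236.2, 162.6] [0.535  0.0024 0.138 ]
side lever_grip 0.55 [255.8, 144.1] [ 0.5822 -0.0068  0.1914]
side dish 0.56 [240.5, 219.3] [ 0.5347 -0.0889  0.0314]
side nib 0.52 [244.1, 192.4] [0.5561 0.0207 0.0337]
top lever_grip 0.55 [232.8, 188.7] [0.5901 0.0142 0.1905]
top dish 0.58 [277.3, 212.4] [ 0.5427 -0.0895  0.0319]
top nib 0.19 [232.6, 189.7] [0.5879 0.0146 0.1908]
```

View pics/wrist2.png

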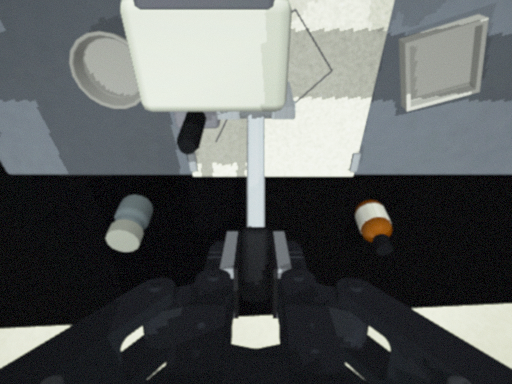

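The wrist view shows the lever held and raised, grip at (257,265), with the pen top at (193,130) and the dish at (107,70). Next I slide along the rail.

Call:
servo_tool(series=[[[0,-0.8,0],[0,0,0]],[[0,-2,0],[0,0,0]],[[0,-3.2,0],[0,0,0]],[[0,-4.4,0],[0,0,0]],[[0,-5.6,0],[0,0,0]],[[0,-6.6,0],[0,0,0]],[[0,-7.2,0],[0,0,0]],[[0,-7.2,0],[0,0,0]]])

```text
time: 9.55
tool_pos: [0.5847, -0.0595, 0.1684]
orientation: [-180.0, 21.7, 174.7]
force: [3.6, -1.9, 1.4]
width: 0.155
grasp_force: 25.0
```

Run:
```python
from h import *
np.set_printoptions(precision=4,suppress=True)
st=ctrl.state();print(st['joint_pos'])
R0=Ro.from_euler('xyz',st['orientation'],degrees=True);g=st['tool_pos']-ctrl.grasp_offset*R0.apply(ez);print("grip y'",g@ey,"nib y'",g@ey-.032)
S=[]
for n in("wrist","side","top"):
    s=ctrl.snapshot(n);S.append(s)
    for l in("lever_pivot","dish","nib"):
        for r in ctrl.landmark_of(n,l)[:1]:
            p=depth(s,r["point"]);print(n,l,r["p"],r["point"],p,p@ey if p is not None else 0)
    for r in ctrl.regions_of(n,"dish")[:1]:
        c,_=cv2.minEnclosingCircle(np.argwhere(r["mask"])[:,::-1].astype(np.float32)); q=atz(s,c,.040);print("rim",c,q,q@ey)
a=cv2.resize(S[1]["img"][130:260,160:320],(640,520),interpolation=3)
cv2.imwrite("pics/side3.png",a[:,:,::-1]);save(S[0],"wrist3.png")
```

```text
[-14.113   13.505   16.2668 120.4096  -5.0492  24.9755  89.8665]
grip y' -0.0067392279173852775 nib y' -0.03873922791738528
wrist lever_pivot 0.86 [252.0, 110.6] [ 0.5231 -0.0554  0.1461] -0.00821081965238268
side lever_pivot 0.95 [237.8, 173.5] [ 0.5331 -0.0558  0.1426] -0.007752634383938785
side dish 0.58 [240.8, 221.3] [ 0.5345 -0.0973  0.0319] -0.04892173902870861
side nib 0.66 [245.0, 210.4] [ 0.5487 -0.0638  0.0383] -0.014338725259809521
rim (243.0, 216.0) [ 0.541  -0.0877  0.04  ] -0.03877780147114695
top lever_pivot 0.21 [288.9, 151.9] [ 0.6943 -0.1197  0.0529] -0.056928070161494024
```

View pics/side3.png

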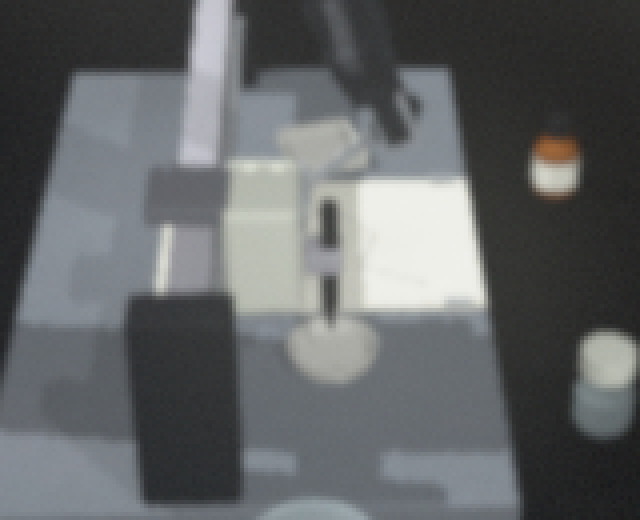

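View pics/wrist3.png

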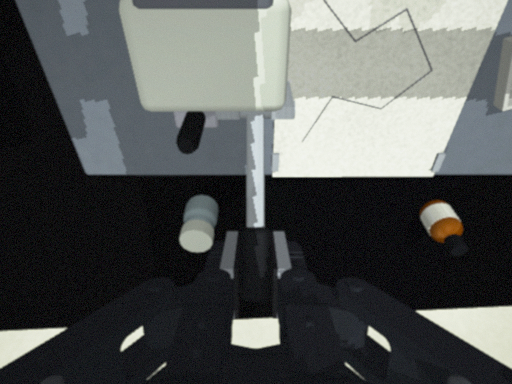

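Side crop: the pen tip is at crop (331,325), i.e. pixel (242.8,211.2), just over the dish, whose centre is near crop (333,348). I'll check that numerically.

Run:
```python
from h import *
s=ctrl.snapshot("side")
for v in(210.5,211.25,212):
    q=atz(s,(242.8,v),.0545);print(q,q@ey)
m=ctrl.regions_of("side","dish")[0]["mask"];rr=np.argwhere(m);print(rr.min(0),rr.max(0))
# bottom & left/right edge of rim at z=.042
for p in((160+332/4,130+384/4),(160+286/4,130+345/4),(160+379/4,130+345/4)):
    q=atz(s,p,.036);print(p,q,q@ey)
w=ctrl.snapshot("wrist");
q=atz(w,(197,117),.1465);print("pen",q,q@ey)
q=atz(w,(189,143),.1465);print("pen",q,q@ey)
print(ctrl.state()["time"])
```

```text
[ 0.54100566 -0.08464815  0.0545    ] -0.035781346810067005
[ 0.54067478 -0.0875984   0.0545    ] -0.03874947702703609
[ 0.54034556 -0.09053375  0.0545    ] -0.04170261865119994
[210 232] [225 253]
(243.0, 226.0) [ 0.53730686 -0.12053419  0.036     ] -0.07185562282370633
(231.5, 216.25) [ 0.51363357 -0.08004484  0.036     ] -0.03365173038491935
(254.75, 216.25) [ 0.56993775 -0.08719372  0.036     ] -0.03572152807488225
pen [ 0.52364679 -0.07898546  0.1465    ] -0.03169839686517116
pen [ 0.53596669 -0.08523152  0.1465    ] -0.036814383367898336
10.45
```

Nib y' = -38.7 mm and dish y' ≈ -38 mm, so they line up. Lowering.

```bash
python3 -c "
from h import *
arc(61,30,7,.35)"
```

```text
[[-0.15, 0.0, 0.5], [0.0, 1.6, -0.0]]
[[-0.27, 0.0, 1.01], [0.0, 3.1, -0.0]]
[[-0.34, 0.0, 1.54], [0.0, 4.7, -0.0]]
[[-0.37, 0.0, 2.07], [0.0, 6.2, -0.0]]
[[-0.36, 0.01, 2.6], [0.0, 7.8, -0.0]]
[[-0.31, 0.01, 3.13], [0.0, 9.3, -0.0]]
[[-0.22, 0.01, 3.66], [0.0, 10.9, -0.0]]
```

Call:
servo_tool(series=[[[-0.15,0,0.5],[0,1.6,0]],[[-0.27,0,1.01],[0,3.1,0]],[[-0.34,0,1.54],[0,4.7,0]],[[-0.37,0,2.07],[0,6.2,0]],[[-0.36,0,2.6],[0,7.8,0]],[[-0.31,0,3.13],[0,9.3,0]],[[-0.22,0,3.66],[0,10.9,0]],[[-0.22,0,3.66],[0,10.9,0]]])

```text
time: 11.45
tool_pos: [0.599, -0.0604, 0.1339]
orientation: [-179.9, 10.6, 174.7]
force: [1.4, -2.1, 1.2]
width: 0.157
grasp_force: 26.3
```

```bash
python3 -c "
from h import *
st=ctrl.state()
R0=Ro.from_euler('xyz',st['orientation'],degrees=True);g=st['tool_pos']-ctrl.grasp_offset*R0.apply(ez);d=g-np.array([.5355,.019,.135])+ey*.072;print(np.hypot(d@ex,d[2]),np.degrees(np.arctan2(d[2],d@ex))+15,d@ey)
arc(np.degrees(np.arctan2(d[2],d@ex))+15,-1.5,7,.35)"
```

```text
0.06912842734278524 29.516041761541928 -0.0013685872024537821
[[0.03, 0.0, 0.54], [0.0, 1.6, -0.0]]
[[0.11, 0.0, 1.08], [0.0, 3.1, -0.0]]
[[0.23, 0.0, 1.61], [0.0, 4.7, -0.0]]
[[0.39, 0.0, 2.14], [0.0, 6.2, -0.0]]
[[0.59, 0.0, 2.65], [0.0, 7.8, -0.0]]
[[0.83, 0.0, 3.15], [0.0, 9.3, -0.0]]
[[1.11, 0.0, 3.63], [0.0, 10.9, -0.0]]
```

Call:
servo_tool(series=[[[0.03,0,0.54],[0,1.6,0]],[[0.11,0,1.08],[0,3.1,0]],[[0.23,0,1.61],[0,4.7,0]],[[0.39,0,2.14],[0,6.2,0]],[[0.59,0,2.65],[0,7.8,0]],[[0.83,0,3.15],[0,9.3,0]],[[1.11,0,3.65],[0,10.9,0]],[[1.11,0,3.7],[0,10.9,0]]])

```text
time: 12.45
tool_pos: [0.5963, -0.0597, 0.0986]
orientation: [180.0, -0.1, 174.7]
force: [-7.3, -1.2, 25.7]
width: 0.159
grasp_force: 31.5
```

```bash
python3 -c "
from h import *
st=ctrl.state();print(st['force'])
R0=Ro.from_euler('xyz',st['orientation'],degrees=True);g=st['tool_pos']-ctrl.grasp_offset*R0.apply(ez);d=g-np.array([.5355,.019,.135])+ey*.072;print(np.hypot(d@ex,d[2]),np.degrees(np.arctan2(d[2],d@ex))+15,d@ey)"
```

```text
[-7.26966166 -1.21594767 25.66173816]
0.06991199970695394 0.3558468240059156 -0.0009195955829475491
```

Call:
servo_tool(series=[[[0,0,-0.1],[0,0,0]],[[0,0,-0.1],[0,0,0]],[[0,0,-0.1],[0,0,0]],[[0,0,-0.1],[0,0,0]],[[0,0,-0.1],[0,0,0]],[[0,0,-0.1],[0,0,0]],[[0,0,-0.1],[0,0,0]],[[0,0,-0.1],[0,0,0]]], hand=0.0)

```text
time: 13.45
tool_pos: [0.5961, -0.0593, 0.0975]
orientation: [180.0, -0.1, 174.8]
force: [0.2, -0.4, -0.4]
width: 0.503
grasp_force: 0.0
```

Call:
servo_tool(series=[[[0,0,-1.5],[0,0,0]],[[0,0,-4],[0,0,0]],[[0,0,-7],[0,0,0]],[[0,0,-10],[0,0,0]],[[0,0,-13],[0,0,0]],[[0,0,-15],[0,0,0]],[[0,0,-15],[0,0,0]],[[0,0,-15],[0,0,0]]])

```text
time: 14.45
tool_pos: [0.5959, -0.0592, 0.2471]
orientation: [180.0, -0.1, 174.8]
force: [0.4, 0.2, 0.2]
width: 0.503
grasp_force: 0.0
```

Run:
```python
from h import *
np.set_printoptions(precision=4,suppress=True)
for n in("wrist","side"):
    s=ctrl.snapshot(n);C=cloud(s)
    for l in("lever_pivot","lever_grip","dish","nib"):
        for r in ctrl.landmark_of(n,l)[:1]:
            p=depth(s,r["point"]);print(n,l,r["p"],r["point"],p,p@ey if p is not None else 0)
    if n=="wrist": save(s,"w4.png")
a=cv2.resize(s["img"][130:260,160:320],(640,520),interpolation=3)
cv2.imwrite("pics/side4.png",a[:,:,::-1])
```

```text
wrist lever_pivot 0.97 [252.8, 96.4] [ 0.5262 -0.0548  0.1392] -0.00743389452845626
wrist lever_grip 0.85 [255.9, 178.3] [ 0.5938 -0.0586  0.1233] -0.0051373591276230365
wrist dish 0.85 [228.5, 112.1] [ 0.5381 -0.0779  0.0965] -0.029358825085442717
side lever_pivot 0.59 [237.9, 176.4] [ 0.5332 -0.0561  0.1347] -0.008062069223115411
side lever_grip 0.55 [264.8, 182.3] [ 0.5963 -0.0656  0.1191] -0.011826755777839098
side dish 0.66 [241.0, 219.7] [ 0.5356 -0.0919  0.0324] -0.043468482009034665
side nib 0.45 [243.1, 217.8] [ 0.5413 -0.0876  0.0343] -0.038661065435970136
```

View pics/w4.png

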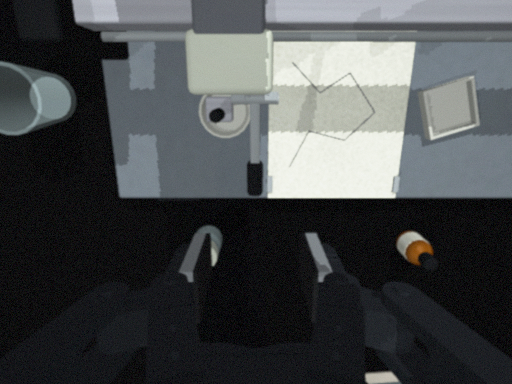

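View pics/side4.png

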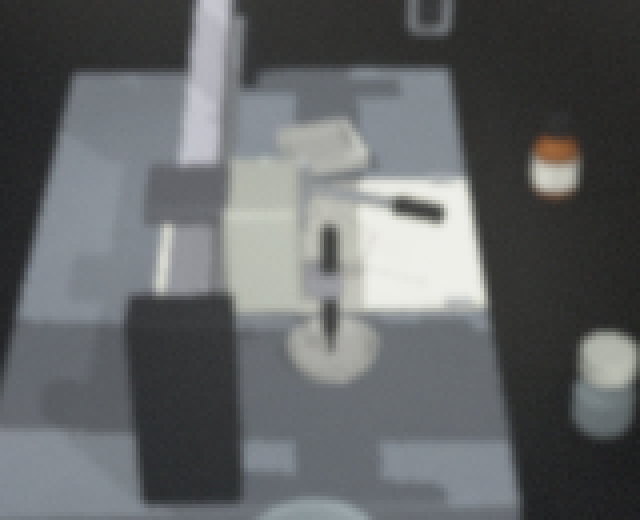

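The wrist view shows the lever down and released at (255,178), with the dish at (225,113) under the pen. In the side crop the tip at (331,350) sits in the middle of the dish (332,348), and nothing else has moved.

```bash
python3 -c "
from h import *
print(ctrl.finish_job())"
```

```text
the job is handed in; nothing more can be done
None
```

I raised the pen, slid it about 72 mm over the round dish and lowered it fully into it. By camera the nib sits within about 2 mm of the dish's middle, and the job was handed in at about 15 s; no verdict was returned.

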